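# Index the breakfast caddy and shelve the milk pitcher

## Robot

A 6-joint arm with a two-finger parallel gripper is mounted at the origin on the work surface. World frame = base frame: x ahead of the robot, y to its left, z up, the work surface at z = 0. Lengths are in m, angles in rad, forces in N, time in s.
With the tool pointing down it reaches from about 0.375 to 0.9 m from the base axis. Payload 3.1 kg.
Tool frame: the origin (TCP) lies between the finger pads; the fingertips stand robot.tip_extent ahead of it and the grasp point (between the pads) lies 3 mm ahead of it (robot.tip_extent is the distance from the TCP to the fingertips, in m); z points along the fingers, x is the direction in which the jaws open and shut, and the axes are right-handed (so a half turn about z gives the same grasp; the last joint's range is limited). The gripper opens to 87 mm and grips with 3 to 60 N. Pads are 19 mm wide; open, the fingers measure 117 mm over their backs; the gripper's body (75 mm by 190 mm) begins 51 mm behind the grasp point.
Start: joints at [-1.508, 0.527, 1.433, -0, 1.181, -0.178], TCP at [0.15, -0.607, 0.245] pointing down, gripper open.
Joint ranges: [-3.08, 3.08], [-0.75, 2.2], [0.22, 2.44], [-1.43, 4.57], [0, 2.65], [-2.85, 2.85]. Speed limits (rad/s): [2.79, 2.79, 3.14, 3.14, 3.14, 3.14].

## Interface

Orientations are given as a unit quaternion [x, y, z, w].
In Python, from rig import robot, cams gives the robot as it stands.
- The arm moves only by the tool carry_out, never from a script. Its argument "steps" is a list of rows, each a list of 3 entries, a list of its own where there are three numbers: the shift along the world's x, y, z in cm, then the turn about the world's z in degrees, then the closure, from 0 (fully open) to 1 (shut). In form: [[[dx, dy, dz], spin, fingers], ...]. A call has 1 to 10 rows; each row shifts and turns the pose as measured when the row begins; what a row does not reach is not made up. A row lasts 1/10 s, in which the tool goes at most 50 mm and 8.59 degrees, less where a joint would pass 70% of its speed; a pose out of reach is approached as far as the arm can. A call with a gripper value outside its range is refused whole. The fingers move at their own pace and stop on an object; "squeeze" is the grip in N (left out, the last holds). Time passes only in rows, so rows that do not move let the fingers close. It gives the time, the measured TCP pose, the force and the opening at its end, in the units of the state.
- robot.get_obs(): the state, without advancing time (a new reading comes with each control period).
- cams.camera(name): name is "side" or "top"; returns a dict with "pixels" (480x640x3 uint8, red, green, blue), "fx", "fy", "cx", "cy" (pixels), "eye" and "rotation" of the camera in the world. Camera axes: x right, y up, looking along -z (the intrinsics and any distortion apply to the point x, -y, -z); pixel columns grow to the right and rows downward; lengths in m; the calibration is good to about 2 mm. A picture is of the moment at which its call begins. There is no depth.
- robot.hand_in(): hands the job in, once; it reports no verdict.
The state is a dict: "time": time; "q": joint angles; "joint_velocities": joint speeds; "joint_torque": joint torques, N m; "position": TCP position; "tool_rot": TCP orientation; "ft_force": force on the tool from outside, world axes, zero at the start; "moment": the same for the moment, N m; "grip_width": finger opening in m.
Only numpy, scipy, OpenCV 4.12 (cv2) and the standard library are available. Lean on these libraries where they do the work, as an engineer would, in place of code of your own. Each camera call takes 0.05 s, during which the arm holds its last target. There are 200 camera calls.

## Task

Draw the caddy's spring pin up by its black knob, turn the caddy one hole so that the bay with the cork coaster comes to the brass pointer, and let the pin drop fully home. Then take the milk pitcher, whose handle is tucked into the toast rack, set it upright on the open glass well clear of the rack and let go, so that its handle is free. Finally stand it centrally on the coaster, half under the upper tier, handle pointing straight out over the pointer, keeping it and all that rides on the caddy upright and leaving the other things where they are.

Things in the scene. Friction and masses are not known exactly. Their poses are not given: they have to be found in the camera images.
- caddy: Fixed foot of the two-tier chrome caddy, a disc 364 mm across with a notched index ring (ring top 20 mm above the glass, radius 165 mm, six notches 60 degrees apart, each 13 mm wide for the 8 mm pin). Origin: centre of its underside on the glass, which is the turning axis. Its -x axis points to the front, where a brass pointer sticks out on the glass from 180 to 228 mm from the axis, 10 mm high.
- turntable (a joint): Angle (rad) of both tiers and the column on the foot, counter-clockwise from above positive; 0 at the start, the pin then standing in the front notch over the pointer; the next notches are at +1.047 and -1.047. Turning takes about 0.1 N m; pin down, it has 1 degree of play either way. Whatever stands on the tiers is loose and rides along.
- upper_tier (a point): On the turning axis, at the underside of the upper tier, 137 mm above the glass (upper tier: radius 98 mm, railing up to 160 mm, loop on the column up to 247 mm). Lower tier: radius 150 mm, top face 32 mm above the glass; its bays are centred 95 mm from the axis, one in line with the pin and then every 60 degrees.
- index_pin (a joint): How far the pin is drawn up (m): 0 fully home in a notch, about 0.012 when its round tip rests on the ring between notches, free to turn above 0.013, stop at 0.018. The spring presses it down with 3.6 N when home and 6.8 N at the stop.
- index_knob (a point): Grip point of the pin's round black knob, on the pin's axis, 165 mm from the turning axis, 86 mm above the glass when the pin is home. The knob is 24 mm across and 26 mm high (72 to 98 mm above the glass); under it is a fixed guide tube 19 mm across. It moves up with the pin and round with the tiers.
- front_bay (a point): Fixed point on the foot's frame over the pointer: where the centre of a bay of the lower tier comes when it faces the front, 95 mm in front of the axis, at the height of the lower tier's top face (32 mm above the glass).
- coaster: Loose cork coaster, a disc 84 mm across and 4 mm thick, lying on the lower tier in one of the two bays next to the pin (left or right). Origin: centre of its underside.
- jam_pot: White porcelain jam pot with slotted lid and ball knob, 68 mm across, 92 mm high, standing in the bay on the other side of the pin. Origin: centre of its underside.
- pitcher: Small stainless milk pitcher, 0.14 to 0.28 kg, upright on the glass: round body 58 mm across, 72 mm high, foot 52 mm across, open top. Origin: centre of its underside; +x points to its handle. At the start the handle reaches between the two middle hoops of the toast rack, so only the body can be gripped.
- pitcher_handle (a point): Where to pinch the handle from above: on its upright strap, 60 mm from the pitcher's axis, 48 mm above its underside. The strap is 10 mm wide (pitcher's y), 5 mm thick, and runs from 18 to 62 mm above the underside; level bars at 20 and 60 mm join it to the body.
- toast_rack: Fixed chrome toast rack, base 110 mm (x) by 126 mm (y), four wire hoops 86 mm wide (along x) and 88 mm high at y = -54, -17, 17, 54 mm, toast in the outer gaps to 93 mm. Origin: centre of its underside. The pitcher stands at its -x side, 85 mm from its origin.
- egg_cup: White egg cup, 48 mm across, 56 mm high, loose on the upper tier. Origin: centre of its underside.
- honey_jar: Amber honey jar, 56 mm across, 75 mm high, loose in a rear bay of the lower tier. Origin: centre of its underside.
- shaker: Steel shaker, 42 mm across, 84 mm high, loose in the other rear bay. Origin: centre of its underside.
- plate: Beige ceramic plate, 210 mm across, 18 mm high, loose on the glass. Origin: centre of its underside.
- spreader: Bamboo spreader, 152 mm long, lying loose on the glass. Origin: near its middle, underside.
- tumbler: Glass tumbler, 70 mm across, 100 mm high, loose on the glass. Origin: centre of its underside.

How it is judged:
On the way, in this order (a step that is already met when the one before it is completed fails the run):
1. the pin is drawn clear of the index ring while the caddy still stands at its first hole (value of joint index_pin above 0.011 m and value of joint turntable between -0.2 and 0.2 rad), for 0.05 s.
2. the caddy is turned one hole, the coaster's bay is over the pointer, and the pin has dropped home with the knob let go ((value of joint turntable between 1 and 1.094 rad or value of joint turntable between -1.094 and -1 rad) and value of joint index_pin below 0.002 m and horizontal distance between coaster and front_bay below 0.02 m and contact force between the fingers and anything else below 0.1 N), for 0.2 s.
3. the pitcher stands upright and let go on the open glass, clear of the toast rack (height (world z) of pitcher below 0.004 m and angle between pitcher's own z axis and vertical below 0.06 rad and horizontal distance between pitcher and toast_rack above 0.12 m and contact force between the fingers and pitcher below 0.1 N and linear speed of pitcher below 0.02 m/s), for 0.2 s.
At the end, for the whole second after the job is handed in: Caddy one hole (60 +-2.7 deg) round, pin home (2 mm), coaster flat on the lower tier within 25 mm of the front bay; pitcher at rest on it, upright (3.5 deg), within 16 mm of its centre, handle outwards (23 deg); jam pot, jar and shaker still on the lower tier, egg cup on the upper ((value of joint turntable between 1 and 1.094 rad or value of joint turntable between -1.094 and -1 rad) and value of joint index_pin below 0.002 m and horizontal distance between coaster and front_bay below 0.025 m and horizontal distance between pitcher and coaster below 0.016 m and z of pitcher in the frame of coaster between 0.0025 and 0.0065 m and height (world z) of coaster below 0.036 m and angle between pitcher's own z axis and vertical below 0.06 rad and linear speed of pitcher below 0.02 m/s and angle between the x axis of pitcher and the x axis of caddy, either way round below 0.4 rad and x of pitcher_handle in the frame of caddy below -0.125 m and height (world z) of each of jam_pot, honey_jar, shaker above 0.029 m and height (world z) of egg_cup above 0.138 m); the robot touches nothing.
It fails at once if the pitcher is tipped by more than 26 degrees (angle between pitcher's own z axis and vertical above 0.45 rad).
It fails at once if something riding on the caddy is tipped over (angle between any of jam_pot, honey_jar, shaker, egg_cup's own z axis and vertical above 0.35 rad).
It fails at once if plate, spreader or tumbler is shifted by more than 40 mm (distance of any of plate, spreader, tumbler from where it was at the start of the episode above 0.04 m).
It also fails if it takes over 72 s, if anything falls off the work surface, if the arm or the gripper's body presses on something with over 40 N, if the wrist force passes 120 N, or if a joint passes its speed limit or range.

## Working session

There is one attempt and no reset: what is moved stays moved. The work goes in short steps, Python scripts to look and compute and a tool call to move; the robot and the scene stay as the last step left them, time stands still between calls to the robot, and variables do not carry over. Pictures are saved under pics/ and viewed, about 8 in all and at most 12, crops included, and the job is handed in when it is done.

Besides the shell and the picture viewer there is one more tool, called after "Call:" as name(argument=value, ...), one argument or row to a line, values as JSON. carry_out: Moves the arm, as the interface text tells. Its arguments: {"type":"object","properties":{"steps":{"type":"array"},"squeeze":{"type":"number"}},"required":["steps"]}

```bash
mkdir -p pics; ls
python3 - <<'E'
from rig import robot,cams
import cv2,numpy as np
print(robot.get_obs(), robot.tip_extent)
for n in("top","side"):
    c=cams.camera(n); cv2.imwrite(f"pics/{n}0.png",c["pixels"][:,:,::-1])
    print(n,{k:v for k,v in c.items() if k!="pixels"})
E
```

```text
pics
{'time': 0.0, 'q': array([-1.50749003e+00,  5.28486464e-01,  1.43394414e+00, -3.78781679e-06,
        1.18135916e+00, -1.78485600e-01]), 'joint_velocities': array([ 0.00043427, -0.00121035,  0.00057048,  0.00012079,  0.00083697,
        0.00182004]), 'joint_torque': array([ 3.79883977e-04, -4.40038204e+01, -1.76591706e+01,  6.34258403e-02,
        5.81103971e-02, -1.52126440e-04]), 'position': array([ 0.14964314, -0.60610081,  0.24354579]), 'tool_rot': array([ 7.87223820e-01, -6.16666402e-01, -7.32106050e-04, -8.19054926e-04]), 'ft_force': array([ 0.41733748,  0.60580069, -0.37825162]), 'moment': array([-0.02743528, -0.00700802, -0.04900555]), 'grip_width': 0.0869164880256204} 0.022
top {'fx': 574.9519320453588, 'fy': 574.9519320453588, 'cx': 323.41903452419086, 'cy': 237.87236900186275, 'eye': array([0.42010668, 0.00697228, 1.30397854]), 'rotation': array([ 0.03907994, -0.03923752, -0.70296749,  0.70906268])}
side {'fx': 454.4397693250254, 'fy': 454.4397693250254, 'cx': 320.06558112443787, 'cy': 241.6160703370182, 'eye': array([ 1.09000772, -0.36962702,  0.90398355]), 'rotation': array([0.30648474, 0.15921964, 0.4438586 , 0.82686502])}
```

View pics/top0.png

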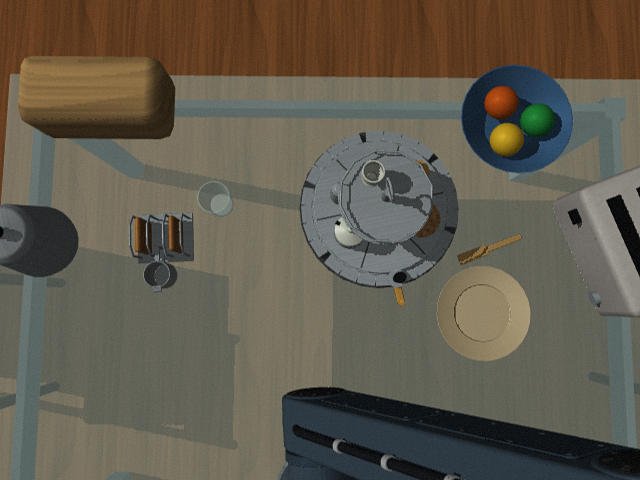

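View pics/side0.png

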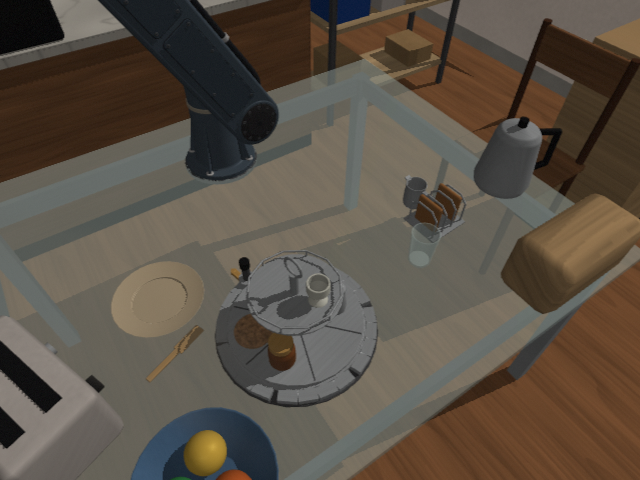

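The top view (image up = +x, left = +y) shows the caddy at about (380,210), the black knob at (400,277) and the brass pointer at (400,296). The coaster is to the right of the pin at (430,220), so the turn is clockwise, −60°. The jam pot is at (347,233), the pitcher at (160,273) with its handle towards the rack, and the rack at (160,235). The side view agrees, with the knob at (245,265) and the pitcher at (414,190).

```bash
cat > h.py <<'E'
import cv2,numpy as np
from scipy.spatial.transform import Rotation as R
def ray(c,uv):
    d=np.array([(uv[0]-c["cx"])/c["fx"],-(uv[1]-c["cy"])/c["fy"],-1.])
    return np.array(c["eye"]),R.from_quat(c["rotation"]).apply(d)
def onz(c,uv,z):
    e,d=ray(c,uv); return e+d*(z-e[2])/d[2]
def tri(c1,u1,c2,u2):
    (a,d),(b,f)=ray(c1,u1),ray(c2,u2)
    s=np.linalg.lstsq(np.c_[d,-f],b-a,rcond=None)[0]
    p,q=a+d*s[0],b+f*s[1]; return (p+q)/2,np.linalg.norm(p-q)
def proj(c,p):
    v=R.from_quat(c["rotation"]).inv().apply(np.array(p)-c["eye"])
    return c["cx"]-c["fx"]*v[0]/v[2], c["cy"]+c["fy"]*v[1]/v[2]
def blobs(c,lo,hi,box,amin=20):
    """HSV mask blobs in box (u0,v0,u1,v1): area, centroid, bbox"""
    h=cv2.cvtColor(c["pixels"],cv2.COLOR_RGB2HSV); m=cv2.inRange(h,lo,hi)
    k=np.zeros_like(m); u0,v0,u1,v1=box; k[v0:v1,u0:u1]=m[v0:v1,u0:u1]
    n,l,s,ce=cv2.connectedComponentsWithStats(k)
    return [(int(s[i,4]),ce[i].round(1),s[i,:4]) for i in range(1,n) if s[i,4]>=amin],k
E
python3 - <<'E'
from rig import cams
from h import *
t=cams.camera("top");s=cams.camera("side")
for nm,c,box in(("top",t,(385,260,415,290)),("side",s,(232,250,258,290))):
    print(nm,"knob",blobs(c,(0,0,0),(180,255,60),box,8)[0])
print("pointer",blobs(t,(10,120,100),(35,255,255),(388,280,412,310),8)[0])
print("pointer side",blobs(s,(10,120,100),(35,255,255),(222,260,245,285),5)[0])
print("coaster",blobs(t,(3,90,40),(20,255,200),(410,150,460,250),8)[0])
for nm,c,b in(("top",t,(290,120,470,320)),("side",s,(200,230,400,410))):
    im=c["pixels"][b[1]:b[3],b[0]:b[2],::-1]
    cv2.imwrite(f"pics/c_{nm}.png",cv2.resize(im,None,fx=3.0,fy=3.0,interpolation=cv2.INTER_CUBIC)[:600])
a=cv2.resize(t["pixels"][200:310,110:240,::-1],None,fx=4,fy=4,interpolation=cv2.INTER_CUBIC)
b=cv2.resize(s["pixels"][160:270,380:480,::-1],None,fx=2.5,fy=4*110/110,interpolation=cv2.INTER_CUBIC)
cv2.imwrite("pics/pit.png",np.hstack([a,b]))
E
```

```text
top knob [(9, array([411.9, 266.7]), array([410, 265,   5,   4], dtype=int32)), (149, array([401.2, 277.5]), array([393, 271,  22,  13], dtype=int32))]
side knob [(188, array([244.4, 267.6]), array([239, 257,  11,  24], dtype=int32))]
pointer [(126, array([399. , 296.1]), array([394, 287,  11,  19], dtype=int32))]
pointer side [(50, array([235.1, 272.3]), array([231, 269,   9,   9], dtype=int32))]
coaster [(68, array([423.9, 166.4]), array([416, 160,  13,  16], dtype=int32)), (351, array([430.2, 223.6]), array([415, 205,  25,  32], dtype=int32))]
```

View pics/c_top.png

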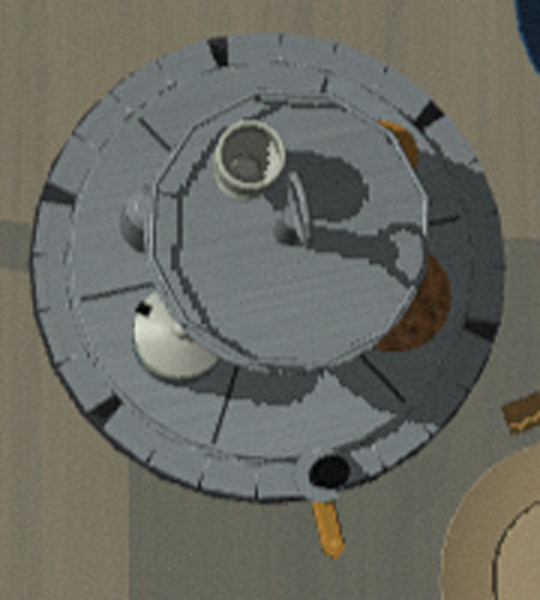

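View pics/pit.png

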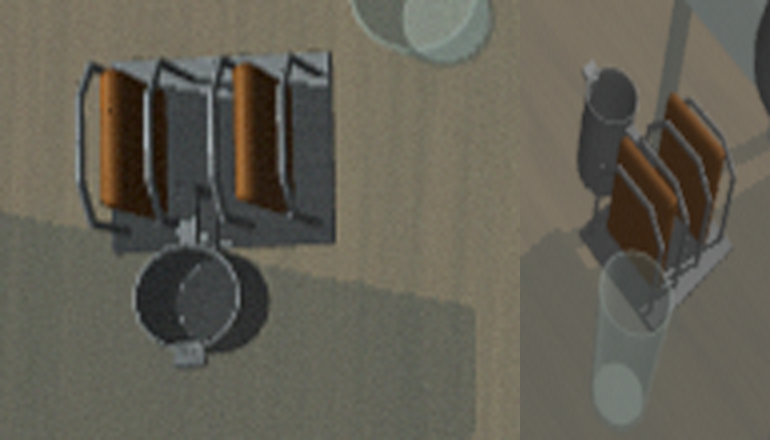

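The crops show the rim centre of the pitcher at about (157,274.5), its spout pointing down-image and its handle pointing up-image between the middle hoops. On the caddy, the opposed notch pairs give the axis at about (379,207) on the ring.

Run:
```python
from rig import cams
from h import *
t=cams.camera("top");s=cams.camera("side")
P=lambda u,v:(290+u/3,120+v/3)
pairs=[((52,195),(482,330)),((430,113),(103,408))]
N=[onz(t,P(*q),.02)[:2] for p in pairs for q in p]+[onz(t,P(218,52),.02)[:2]]
C=(N[0]+N[1]+N[2]+N[3])/4; print("axis",C,[ (np.linalg.norm(n-C).round(4),np.degrees(np.arctan2(*(n-C)[::-1])).round(1)) for n in N])
k=onz(t,P(330,471),.098)[:2]; pt=onz(t,(399,296.1),.01)[:2]
kt=tri(t,P(330,471),s,(244.4,262))
for n,p in(("knob",k),("pointer",pt)): print(n,p,np.linalg.norm(p-C),np.degrees(np.arctan2(*(p-C)[::-1])))
print("knob tri",kt)
print("coaster",onz(t,P(418,308),.036))
Q=lambda u,v:(110+u/4,200+v/4)
pr=onz(t,Q(188,298),.072); sp=onz(t,Q(190,353),.070)
print("pitcher",pr,"dir",np.degrees(np.arctan2(*(pr-sp)[1::-1])))
print("pitcher tri", tri(t,Q(188,298),s,(380+92/2.5,160+97/4)))
for c in ((335,52),(335,243),(115,250)): print("rackbase",onz(t,Q(*c),.004))
for c in ((158,62),(148,200),(213,62),(215,200)): print("hoop",onz(t,Q(*c),.088))
```

```text
axis [ 0.63455602 -0.11779702] [(np.float64(0.1698), np.float64(73.3)), (np.float64(0.1691), np.float64(-107.6)), (np.float64(0.1691), np.float64(-47.3)), (np.float64(0.1664), np.float64(132.5)), (np.float64(0.1652), np.float64(13.0))]
knob [ 0.47321952 -0.15384371] 0.1653143395342812 -167.4055099395359
pointer [ 0.43435802 -0.16307675] 0.20525470240247787 -167.25556814424115
knob tri (array([ 0.47352931, -0.15518393,  0.08917464]), np.float64(0.00036102233561053563))
coaster [ 0.59729181 -0.22814658  0.036     ]
pitcher [0.47522257 0.36279468 0.072     ] dir 3.2925568469919866
pitcher tri (array([0.47575026, 0.36455413, 0.06751228]), np.float64(0.0010976680547558505))
rackbase [0.61938253 0.30415948 0.004     ]
rackbase [0.51008259 0.30049375 0.004     ]
rackbase [0.50503925 0.42483848 0.004     ]
hoop [0.60028377 0.37930866 0.088     ]
hoop [0.52626215 0.38150292 0.088     ]
hoop [0.60053932 0.34993496 0.088     ]
hoop [0.52656988 0.34595873 0.088     ]
```

Call:
carry_out(
  steps=[
    [[2.9,4.05,0],-0.2,0],
    [[2.9,4.05,0],-0.2,0],
    [[2.9,4.05,0],-0.2,0],
    [[2.9,4.05,0],-0.2,0],
    [[2.9,4.05,0],-0.2,0],
    [[2.9,4.05,0],0,0],
    [[2.9,4.05,0],0,0],
    [[2.9,4.05,0],0,0],
    [[2.9,4.05,0],0,0],
    [[2.9,4.05,0],0,0],
  ],
  squeeze=30,
)

```text
time: 1.3
position: [0.4375, -0.2027, 0.2449]
tool_rot: [0.777, -0.629, 0.004, 0.003]
ft_force: [1.4, 0.2, 0.5]
grip_width: 0.0871
```

Call:
carry_out(
  steps=[
    [[1.8,2.4,0],0.7,0],
    [[1.75,2.4,0],0,0],
    [[0,0,0],0,0],
  ],
)

```text
time: 1.6
position: [0.4767, -0.1472, 0.2455]
tool_rot: [0.784, -0.621, 0.005, 0.002]
ft_force: [-0.4, 0.1, -0.1]
grip_width: 0.0873
```

Call:
carry_out(
  steps=[
    [[-0.35,-0.65,-3],-0.5,0],
    [[0,0,-4],0,0],
    [[0,0,-4],0,0],
    [[0,0,-2.5],0,0],
    [[0,0,0],0,0],
  ],
)

```text
time: 2.1
position: [0.4751, -0.1562, 0.1094]
tool_rot: [0.782, -0.623, 0.01, 0.002]
ft_force: [-0.6, -0.9, -0.9]
grip_width: 0.0869
```

Call:
carry_out(
  steps=[
    [[-0.1,0.1,-1.0],0,0],
    [[-0.1,0.1,-0.9],0,0],
    [[0,0,0],0,0],
    [[0,0,0],0,0.6],
    [[0,0,0],0,1],
    [[0,0,0],0,1],
    [[0,0,0],0,1],
    [[0,0,0],0,1],
  ],
)

```text
time: 2.9
position: [0.4759, -0.1571, 0.0941]
tool_rot: [0.781, -0.624, 0.016, 0.001]
ft_force: [-0.2, -0.1, -0.6]
grip_width: 0.0553
```

Run:
```python
from rig import robot
for i in range(2):
    o=robot.get_obs(); print(o["time"],o["q"].round(4),o["joint_torque"].round(2),o["position"].round(4),o["tool_rot"].round(4),o["joint_velocities"].round(3),o["grip_width"])
```

```text
2.9 [-0.5386  0.604   1.8868 -0.0111  0.6204  0.8177] [-1.000e-02 -3.796e+01 -8.290e+00  3.000e-02 -1.400e-01  0.000e+00] [ 0.4759 -0.1571  0.0941] [ 0.7814 -0.6238  0.0155  0.0011] [ 0.001 -0.008 -0.002 -0.     0.001  0.001] 0.05526314544244542
2.9 [-0.5386  0.604   1.8868 -0.0111  0.6204  0.8177] [-1.000e-02 -3.796e+01 -8.290e+00  3.000e-02 -1.400e-01  0.000e+00] [ 0.4759 -0.1571  0.0941] [ 0.7814 -0.6238  0.0155  0.0011] [ 0.001 -0.008 -0.002 -0.     0.001  0.001] 0.05526314544244542
```

Call:
carry_out(
  steps=[
    [[0,0,0],0,1],
    [[0,0,0],0,1],
  ],
)

```text
time: 3.1
position: [0.476, -0.1572, 0.0944]
tool_rot: [0.782, -0.624, 0.016, 0.001]
ft_force: [-0.3, -0.3, 0.1]
grip_width: 0.0393
```

Run:
```python
from rig import robot
for i in range(2):
    o=robot.get_obs(); print(o["time"],o["q"].round(4),o["joint_torque"].round(2),o["position"].round(4),o["tool_rot"].round(4),o["joint_velocities"].round(3),o["grip_width"])
```

```text
3.1 [-0.5384  0.6034  1.8867 -0.0111  0.6205  0.8177] [ 0.000e+00 -3.799e+01 -8.320e+00  3.000e-02 -1.400e-01  0.000e+00] [ 0.476  -0.1572  0.0944] [ 0.7815 -0.6237  0.0158  0.0011] [-0.001 -0.    -0.001  0.001 -0.001  0.001] 0.039309044413515966
3.1 [-0.5384  0.6034  1.8867 -0.0111  0.6205  0.8177] [ 0.000e+00 -3.799e+01 -8.320e+00  3.000e-02 -1.400e-01  0.000e+00] [ 0.476  -0.1572  0.0944] [ 0.7815 -0.6237  0.0158  0.0011] [-0.001 -0.    -0.001  0.001 -0.001  0.001] 0.039309044413515966
```

Call:
carry_out(
  steps=[
    [[-0.2,0.25,-0.4],0,0.6],
    [[0,0,-0.1],0,1],
    [[0,0,0],0,1],
    [[0,0,0],0,1],
  ],
)

```text
time: 3.5
position: [0.4738, -0.1544, 0.0888]
tool_rot: [0.781, -0.624, 0.016, 0.001]
ft_force: [-0.7, 0.5, 2.4]
grip_width: 0.0231
```

Call:
carry_out(
  steps=[
    [[0,0,0],0,1],
    [[0,0,0.5],0,1],
    [[0,0,0.5],0,1],
    [[0,0,0.3],0,1],
  ],
)

```text
time: 3.9
position: [0.4738, -0.1542, 0.1013]
tool_rot: [0.781, -0.624, 0.015, 0.001]
ft_force: [1.4, -0.2, -6.4]
grip_width: 0.0228
```

Call:
carry_out(
  steps=[
    [[0,0,0.3],0,1],
    [[0,0,0],0,1],
  ],
)

```text
time: 4.1
position: [0.4738, -0.1541, 0.1046]
tool_rot: [0.781, -0.624, 0.015, 0.001]
ft_force: [1.5, -1.0, -6.9]
grip_width: 0.023
```

Run:
```python
import numpy as np
a=np.radians(np.array([192.7,190.7,186.7,182.2,177.7,173.2,168.7,164.2,159.7,155.2,150.7,146.2,141.7,137.7,134.7,132.7]))
p=np.c_[.6345+.165*np.cos(a),-.1178+.165*np.sin(a)]*100
print(p.round(2)[[0,8,15]]);print(np.diff(p,axis=0).round(2).tolist())
```

```text
[[ 47.35 -15.41]
 [ 47.97  -6.06]
 [ 52.26   0.35]]
[[-0.12, 0.56], [-0.17, 1.14], [-0.1, 1.29], [0.0, 1.3], [0.1, 1.29], [0.2, 1.28], [0.3, 1.26], [0.4, 1.23], [0.5, 1.2], [0.59, 1.15], [0.68, 1.1], [0.76, 1.05], [0.74, 0.88], [0.6, 0.62], [0.42, 0.4]]
```

Call:
carry_out(
  steps=[
    [[-0.12,0.56,0],-2,1],
    [[-0.17,1.14,0],-4,1],
    [[-0.1,1.29,0],-4.5,1],
    [[0,1.3,0],-4.5,1],
    [[0.1,1.29,0],-4.5,1],
  ],
)

```text
time: 4.6
position: [0.4714, -0.0986, 0.1042]
tool_rot: [-0.659, 0.752, -0.016, -0.004]
ft_force: [1.5, 0.2, -6.6]
grip_width: 0.0231
```

Call:
carry_out(
  steps=[
    [[0.2,1.28,0],-4.5,1],
    [[0.3,1.26,0],-4.5,1],
    [[0.4,1.23,0],-4.5,1],
    [[0.5,1.2,0],-4.5,1],
    [[0.59,1.15,0],-4.5,1],
  ],
)

```text
time: 5.1
position: [0.4929, -0.0354, 0.104]
tool_rot: [-0.495, 0.869, -0.016, -0.006]
ft_force: [2.5, -2.0, -6.5]
grip_width: 0.0228
```

Call:
carry_out(
  steps=[
    [[0.66,1.08,0],-4.5,1],
    [[0.76,1.02,0],-4.5,1],
    [[0.72,0.85,0],-4,1],
    [[0.5,0.5,0],-3,1],
    [[0,0,0],0,1],
  ],
)

```text
time: 5.6
position: [0.5223, 0.0012, 0.1035]
tool_rot: [-0.367, 0.93, -0.017, -0.007]
ft_force: [1.0, 0.7, -6.0]
grip_width: 0.0229
```

Run:
```python
from rig import robot,cams
from h import *
o=robot.get_obs();p=o["position"];C=np.array([.6345,-.1178]);d=p[:2]-C
print(p,np.linalg.norm(d),np.degrees(np.arctan2(d[1],d[0])),o["ft_force"],o["q"].round(3),o["tool_rot"].round(4))
t=cams.camera("top");cv2.imwrite("pics/turn.png",cv2.resize(t["pixels"][110:310,290:490,::-1],None,fx=3,fy=3))
```

```text
[0.522262   0.00117267 0.10352388] 0.1635599764099435 133.33156944710103 [ 1.03575964  0.74821299 -5.99912909] [-0.192  0.61   1.808 -0.056  0.717  2.241] [-0.3666  0.9302 -0.0172 -0.0072]
```

View pics/turn.png

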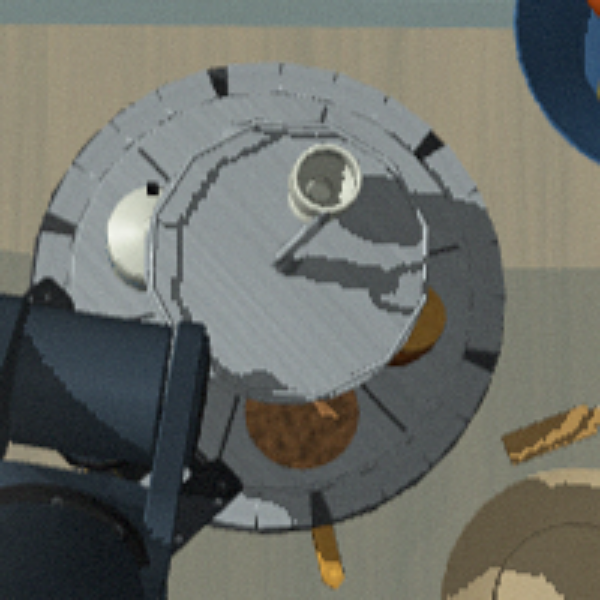

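The picture shows the coaster at the front bay over the pointer, the front notch clear, and the jar, jam pot and egg cup upright. Next I lower the pin.

Call:
carry_out(
  steps=[
    [[0.1,0.1,0],-0.4,1],
    [[0,0,-0.4],0,1],
    [[0,0,-0.4],0,1],
    [[0,0,-0.4],0,1],
    [[0,0,-0.2],0,1],
    [[0,0,0],0,1],
  ],
)

```text
time: 6.25
position: [0.5221, 0.001, 0.0889]
tool_rot: [-0.364, 0.931, -0.017, -0.008]
ft_force: [0.8, 2.1, -0.5]
grip_width: 0.0231
```

Call:
carry_out(
  steps=[
    [[0,0,0],0,0],
    [[0,0,0],0,0],
    [[0,0,0],0,0],
    [[0,0,0],0,0],
    [[0,0,1],0,0],
    [[0,0,4],0,0],
    [[0,0,5],0,0],
    [[0,0,4],0,0],
  ],
)

```text
time: 7.05
position: [0.5162, 0.0008, 0.2303]
tool_rot: [-0.363, 0.931, -0.013, -0.015]
ft_force: [0.2, -0.1, -0.0]
grip_width: 0.0787
```

Run:
```python
from rig import robot,cams
from h import *
o=robot.get_obs();print(o["position"],o["q"].round(3),o["tool_rot"].round(4),o["ft_force"])
t=cams.camera("top");s=cams.camera("side")
co=blobs(t,(3,90,40),(20,255,200),(360,220,420,285),30)[0];print(co)
a=cv2.resize(t["pixels"][120:300,290:470,::-1],(540,540));b=cv2.resize(s["pixels"][220:400,200:386,::-1],None,fx=2,fy=3)
cv2.imwrite("pics/home.png",np.hstack([cv2.resize(a,(400,540)),b[:540]])[:, :800])
b=cv2.resize(s["pixels"][230:330,210:350,::-1],None,fx=5,fy=5,interpolation=cv2.INTER_CUBIC);cv2.imwrite("pics/homes.png",b)
```

```text
[0.51622508 0.00082676 0.23031505] [-0.194  0.408  1.707 -0.045  1.038  2.227] [-0.3634  0.9314 -0.0133 -0.0149] [ 0.18325628 -0.13670157 -0.00969698]
[(700, array([390.7, 252.8]), array([372, 240,  38,  26], dtype=int32))]
```

View pics/homes.png

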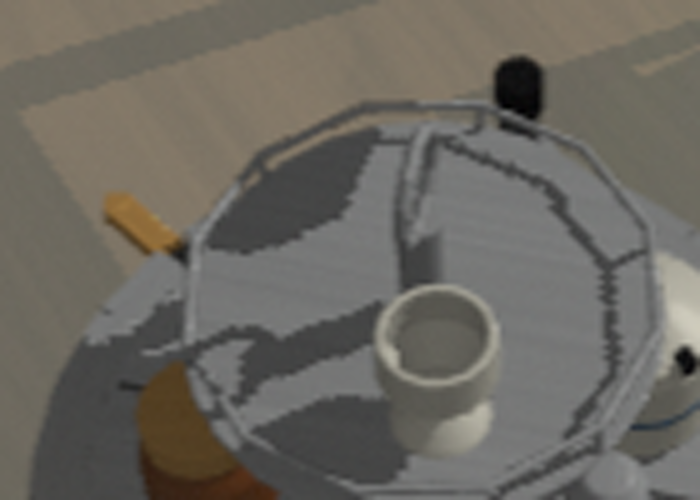

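Run:
```python
from rig import cams
from h import *
s=cams.camera("side");t=cams.camera("top")
b,k=blobs(s,(0,0,0),(180,255,55),(305,236,325,262),8);print(b)
for z in(.098,.11,.072): print(z,np.round(proj(s,(.5226,.0035,z)),1))
print("top knob",blobs(t,(0,0,0),(180,255,60),(310,250,360,290),20)[0],np.round(proj(t,(.5226,.0035,.098)),1))
# coaster: points of mask lower (front) arc, circle of known radius 42mm on z=.036
m=blobs(t,(3,90,40),(20,255,200),(360,220,420,285),30)[1]
c=max(cv2.findContours(m,cv2.RETR_EXTERNAL,cv2.CHAIN_APPROX_NONE)[0],key=len)[:,0]
P=np.array([onz(t,q,.036)[:2] for q in c if q[1]>250])
from scipy.optimize import least_squares
r=least_squares(lambda x:np.hypot(*(P-x).T)-.042,[.54,-.138],loss="soft_l1",f_scale=.002)
C=np.array([.6345,-.1178]);f=C-.095*np.array([np.cos(np.radians(12.7)),np.sin(np.radians(12.7))])
print("coaster",r.x,"rms",np.sqrt((r.fun**2).mean()),"front bay",f,np.linalg.norm(r.x-f))
```

```text
[(93, array([313.3, 247.1]), array([309, 242,   9,  12], dtype=int32)), (12, array([312.9, 255.3]), array([310, 254,   7,   4], dtype=int32))]
0.098 [315.  243.9]
0.11 [315.  240.5]
0.072 [315. 251.]
top knob [(660, array([329. , 262.8]), array([310, 250,  36,  40], dtype=int32)), (262, array([355.9, 272.7]), array([350, 250,  10,  40], dtype=int32))] [325.1 252.9]
coaster [ 0.54399197 -0.14055504] rms 0.0006338327060623911 front bay [ 0.54182422 -0.13868539] 0.0028626461391818357
```

Call:
carry_out(
  steps=[
    [[-0.45,4.2,0],8.2,0],
    [[-0.45,4.2,0],8.2,0],
    [[-0.45,4.2,0],8.2,0],
    [[-0.45,4.2,0],8.2,0],
    [[-0.45,4.2,0],8.2,0],
    [[-0.45,4.2,0],8.2,0],
    [[-0.45,4.2,0],0,0],
    [[-0.45,3.5,0],0,0],
    [[0,0,0],0,0],
  ],
)

```text
time: 8.15
position: [0.4688, 0.3371, 0.2149]
tool_rot: [0.728, -0.685, 0.013, 0.02]
ft_force: [-0.2, -1.1, -0.3]
grip_width: 0.0867
```

Call:
carry_out(
  steps=[
    [[0.7,2.6,0],-1,0],
    [[0,0,0],0,0],
    [[0,0,-3],0,0],
    [[0,0,-3],0,0],
    [[0,0,-3],0,0],
    [[0,0,0],0,0],
  ],
)

```text
time: 8.75
position: [0.4701, 0.3574, 0.1147]
tool_rot: [0.723, -0.69, 0.011, 0.03]
ft_force: [-1.1, 0.8, -0.5]
grip_width: 0.087
```

Call:
carry_out(
  steps=[
    [[0.3,0.35,0],0,0],
    [[0.2,0.2,0],0,0],
  ],
)

```text
time: 8.95
position: [0.4749, 0.361, 0.1146]
tool_rot: [0.722, -0.691, 0.011, 0.032]
ft_force: [0.1, 0.1, 0.7]
grip_width: 0.0871
```

Run:
```python
from rig import robot
from scipy.spatial.transform import Rotation as R
o=robot.get_obs();print(o["position"].round(4),o["q"].round(4),R.from_quat(o["tool_rot"]).as_matrix()[:,2].round(4),o["tool_rot"].round(4),o["joint_velocities"].round(3))
```

```text
[0.4749 0.361  0.1146] [ 0.4826  0.6792  1.5686 -0.0503  0.9476  2.0396] [-0.028  -0.0608 -0.9978] [ 0.7222 -0.6909  0.0109  0.0317] [ 0.003  0.015 -0.08  -0.003  0.058  0.009]
```

Call:
carry_out(
  steps=[
    [[0,0,0],0,0],
    [[0,0,0],0,0],
  ],
)

```text
time: 9.15
position: [0.477, 0.3617, 0.1171]
tool_rot: [0.722, -0.691, 0.012, 0.029]
ft_force: [0.6, 0.1, 0.0]
grip_width: 0.087
```

Run:
```python
from rig import robot
from scipy.spatial.transform import Rotation as R
o=robot.get_obs();print(o["position"].round(4),o["q"].round(4),R.from_quat(o["tool_rot"]).as_matrix()[:,2].round(4),o["tool_rot"].round(4),o["joint_velocities"].round(3))
```

```text
[0.477  0.3617 0.1171] [ 0.482   0.6761  1.5654 -0.0505  0.9488  2.0394] [-0.0235 -0.0586 -0.998 ] [ 0.7221 -0.6911  0.0118  0.0293] [-0.001 -0.014 -0.016 -0.001  0.004 -0.002]
```

Call:
carry_out(
  steps=[
    [[-0.1,0.15,-2],0,0],
    [[0,0.05,-2],0,0],
    [[0.05,0.05,-1.7],0,0],
    [[0,0,-0.5],0,0],
  ],
)

```text
time: 9.55
position: [0.4806, 0.3666, 0.0599]
tool_rot: [0.722, -0.691, 0.014, 0.023]
ft_force: [-0.8, -0.5, 0.3]
grip_width: 0.0871
```

Call:
carry_out(
  steps=[
    [[-0.3,-0.2,-0.3],0,0],
    [[-0.15,-0.1,-0.2],0,0],
    [[0,0,0],0,0.5],
    [[0,0,0],0,0.5],
  ],
  squeeze=20,
)

```text
time: 9.95
position: [0.4768, 0.364, 0.0572]
tool_rot: [0.722, -0.691, 0.015, 0.021]
ft_force: [0.1, 0.3, 0.6]
grip_width: 0.0777
```

Call:
carry_out(
  steps=[
    [[-0.05,0,-0.4],0,0.5],
    [[0,0,-0.1],0,1],
    [[0,0,0],0,1],
    [[0,0,0],0,1],
    [[0,0,0],0,1],
  ],
)

```text
time: 10.45
position: [0.4771, 0.3644, 0.0532]
tool_rot: [0.722, -0.691, 0.015, 0.02]
ft_force: [0.6, -0.4, 0.7]
grip_width: 0.0575
```

Call:
carry_out(
  steps=[
    [[0,0,0.5],0,1],
    [[0,0,0.8],0,1],
    [[-1,0,0.3],0,1],
    [[-2.2,0,0],0,1],
    [[-2.2,0,0],0,1],
    [[-2.2,0,0],0,1],
    [[-1,-1,0],0,1],
  ],
)

```text
time: 11.15
position: [0.3874, 0.3546, 0.071]
tool_rot: [0.722, -0.692, 0.015, 0.019]
ft_force: [-0.4, 0.4, -2.3]
grip_width: 0.0575
```

Call:
carry_out(
  steps=[
    [[0,-0.5,0],6,1],
    [[0.2,-1.2,0],8.5,1],
    [[0.4,-1.2,0],8.5,1],
    [[0.4,-1.2,0],8.5,1],
    [[0.4,-1.2,0],8.5,1],
    [[0.4,-1.2,0],8.5,1],
    [[0.4,-1.2,0],8.5,1],
    [[0.4,-1.2,0],8.5,1],
    [[0.4,-1.2,0],8.5,1],
    [[0.4,-1.2,0],8.5,1],
  ],
)

```text
time: 12.15
position: [0.4097, 0.238, 0.0751]
tool_rot: [0.999, -0.033, 0.024, 0.007]
ft_force: [1.3, 0.3, -1.4]
grip_width: 0.0573
```

Call:
carry_out(
  steps=[
    [[0.5,-0.5,-0.05],8.5,1],
    [[0.5,-0.5,-0.05],8.5,1],
    [[0.5,-0.5,-0.05],8.5,1],
    [[0.5,-0.5,-0.05],8.5,1],
    [[0.5,-0.5,-0.05],8.5,1],
    [[0.5,-0.5,-0.05],8.5,1],
    [[0.5,-0.5,-0.05],8.5,1],
    [[0.5,-0.5,-0.05],8.5,1],
    [[0.5,-0.5,-0.05],8.5,1],
    [[0.5,-0.5,-0.05],8.5,1],
  ],
)

```text
time: 13.15
position: [0.4531, 0.1864, 0.0745]
tool_rot: [0.754, 0.657, 0.021, -0.011]
ft_force: [0.1, 0.6, -1.6]
grip_width: 0.0577
```

Call:
carry_out(
  steps=[
    [[0.4,-0.3,0],8.5,1],
    [[0.4,-0.3,0],7,1],
    [[0.2,0,-0.3],5,1],
    [[0,0,-0.5],0,1],
    [[0,0,-0.5],0,1],
    [[0,0,-0.3],0,1],
    [[0,0,0],0,1],
  ],
)

```text
time: 13.85
position: [0.4607, 0.1807, 0.0596]
tool_rot: [0.622, 0.783, 0.018, -0.014]
ft_force: [-0.5, 0.9, -2.8]
grip_width: 0.0575
```

Call:
carry_out(
  steps=[
    [[0,0,-0.3],0,1],
    [[0,0,-0.2],0,1],
    [[0,0,-0.1],0,1],
  ],
)

```text
time: 14.15
position: [0.4602, 0.181, 0.0531]
tool_rot: [0.622, 0.782, 0.018, -0.014]
ft_force: [0.5, 0.5, 1.7]
grip_width: 0.0577
```

Call:
carry_out(
  steps=[
    [[0,0,0],0,0.7],
    [[0,0,0],0,0],
    [[0,0,0],0,0],
    [[0,0,0],0,0],
    [[0,0,0],0,0],
    [[0,0,2],0,0],
    [[0,0,4.5],0,0],
    [[0,0,4.5],0,0],
  ],
)

```text
time: 14.95
position: [0.4571, 0.1802, 0.1616]
tool_rot: [0.623, 0.782, 0.014, -0.019]
ft_force: [0.9, 0.7, 0.6]
grip_width: 0.0865
```

Call:
carry_out(
  steps=[
    [[-2,4,1],0,0],
    [[-2,4,0],0,0],
    [[0,4,0],0,0],
    [[0,2,0],0,0],
  ],
)

```text
time: 15.35
position: [0.4218, 0.3222, 0.1803]
tool_rot: [0.626, 0.779, 0.021, -0.013]
ft_force: [0.5, -1.1, -0.2]
grip_width: 0.087
```

Run:
```python
from rig import robot,cams
from h import *
o=robot.get_obs();print(o["position"],o["q"].round(3),R.from_quat(o["tool_rot"]).as_matrix()[:,[0,2]].T.round(4))
t=cams.camera("top");s=cams.camera("side")
u,v=map(int,proj(t,(.44,.17,.06)));w,x=map(int,proj(s,(.44,.17,.04)));print(u,v,w,x)
a=cv2.resize(t["pixels"][v-45:v+45,u-45:u+45,::-1],(400,400),interpolation=cv2.INTER_CUBIC);b=cv2.resize(s["pixels"][x-45:x+45,w-45:w+45,::-1],(400,400),interpolation=cv2.INTER_CUBIC)
cv2.imwrite("pics/pit2.png",np.hstack([a,b]))
```

```text
[0.42175394 0.32217664 0.18034181] [ 0.419  0.481  1.758  0.055  0.877 -1.403] [[-0.2155  0.9754  0.0464]
 [ 0.0072  0.0491 -0.9988]]
247 291 350 211
```

View pics/pit2.png

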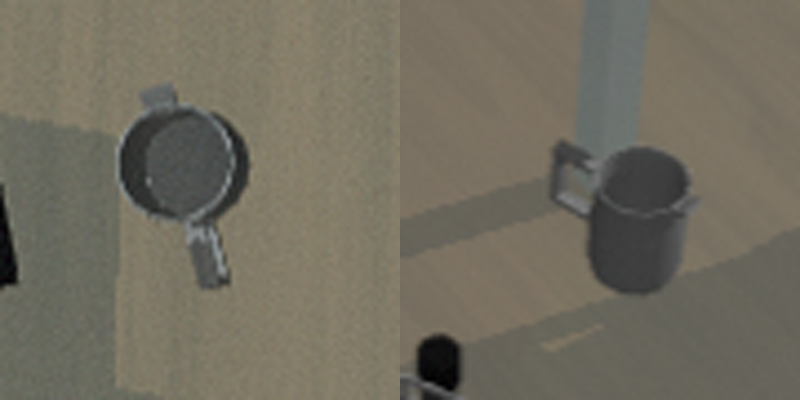

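The crop shows the pitcher standing free and upright: rim centre at (241.8,282.4), handle strap end near (249.5,308), spout at (237.6,268).

Run:
```python
from rig import cams
from h import *
t=cams.camera("top");s=cams.camera("side")
r=onz(t,(202+177/4.444,246+162/4.444),.072);h=onz(t,(202+211/4.444,246+275/4.444),.062);sp=onz(t,(202+158/4.444,246+97/4.444),.071)
r2=tri(t,(202+177/4.444,246+162/4.444),s,(305+(644-400)/4.444,166+180/4.444))
A=lambda d:np.degrees(np.arctan2(d[1],d[0]))
print(r,r2,h,np.linalg.norm((h-r)[:2]),A(h-r),A(r-sp))
h2=tri(t,(202+211/4.444,246+277/4.444),s,(305+(558-400)/4.444,166+150/4.444));print(h2)
```

```text
[0.45980775 0.18084184 0.072     ] (array([0.46045011, 0.18202887, 0.06978192]), np.float64(0.0020689038788321936)) [0.40589103 0.16452952 0.062     ] 0.05633031762320331 -163.16699070961897 -162.13518483214887
(array([0.40425669, 0.16399189, 0.05805391]), np.float64(0.002377637413259901))
```

Call:
carry_out(
  steps=[
    [[-0.5,-4,0],1.5,0.5],
    [[-0.5,-4,0],1.5,0.5],
    [[-0.5,-4,0],1,0.5],
    [[-0.4,-2.5,-2],0,0.5],
    [[0,0,-2],0,0.5],
    [[0,0,0],0,0.5],
  ],
)

```text
time: 16.15
position: [0.4009, 0.1631, 0.1384]
tool_rot: [0.6, 0.8, 0.019, -0.013]
ft_force: [0.2, 0.4, 0.1]
grip_width: 0.0476
```

Call:
carry_out(
  steps=[
    [[0.1,0.1,-3],0,0.5],
    [[0,0,-2.5],0,0.5],
    [[0,0,-1.5],0,0.5],
    [[0,0,0],0,0.5],
  ],
)

```text
time: 16.55
position: [0.4042, 0.1614, 0.0687]
tool_rot: [0.602, 0.798, 0.02, -0.011]
ft_force: [-0.2, -0.3, 0.8]
grip_width: 0.0433
```

Call:
carry_out(
  steps=[
    [[-0.15,0.2,-0.9],0,0.5],
    [[-0.05,0.05,-0.7],0,0.5],
    [[0,0,0],0,0.5],
  ],
  squeeze=50,
)

```text
time: 16.85
position: [0.4035, 0.164, 0.0535]
tool_rot: [0.602, 0.798, 0.021, -0.01]
ft_force: [0.5, -0.1, -0.4]
grip_width: 0.0433
```

Call:
carry_out(
  steps=[
    [[-0.1,0,-0.2],0,0.7],
    [[0,0,0],0,0.8],
    [[0,0,0],0,1],
    [[0,0,0],0,1],
    [[0,0,0],0,1],
    [[0,0,0],0,1],
  ],
)

```text
time: 17.45
position: [0.4033, 0.1644, 0.0529]
tool_rot: [0.602, 0.798, 0.022, -0.009]
ft_force: [-0.2, -0.3, 1.3]
grip_width: 0.0093
```

Call:
carry_out(
  steps=[
    [[0,0,0.2],0,1],
    [[0,0,0.4],0,1],
    [[0,0,0.6],0,1],
    [[0,0,0.8],0,1],
    [[0,0,0.5],0,1],
    [[0,0,0],0,1],
  ],
)

```text
time: 18.05
position: [0.402, 0.1642, 0.0797]
tool_rot: [0.602, 0.798, 0.021, -0.01]
ft_force: [-0.3, 0.0, -2.0]
grip_width: 0.009
```

Run:
```python
from rig import robot,cams
from h import *
o=robot.get_obs();print(o["position"].round(4),R.from_quat(o["tool_rot"]).as_matrix()[:,2].round(4),o["ft_force"],o["moment"])
t=cams.camera("top");s=cams.camera("side")
a=cv2.resize(t["pixels"][240:330,200:290,::-1],(400,400),interpolation=cv2.INTER_CUBIC);b=cv2.resize(s["pixels"][155:245,305:395,::-1],(400,400),interpolation=cv2.INTER_CUBIC)
cv2.imwrite("pics/lift.png",np.hstack([a,b]))
```

```text
[0.402  0.1642 0.0797] [ 0.009   0.0458 -0.9989] [-0.28248531  0.0131345  -1.9911459 ] [ 0.04428203 -0.03943924  0.0179044 ]
```

View pics/lift.png

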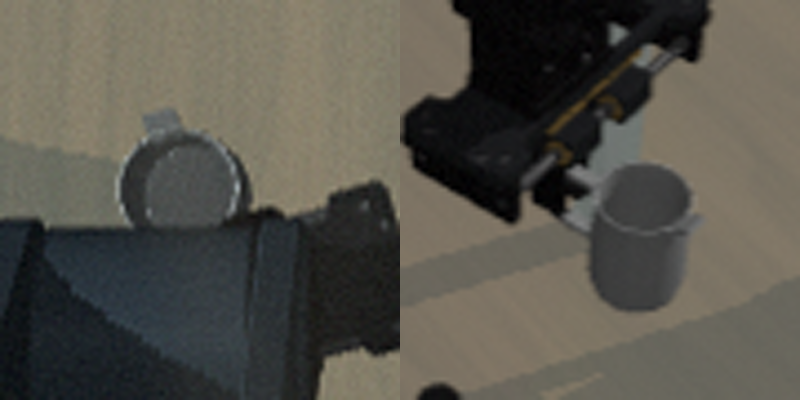

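Held by the handle, the pitcher hangs level and is lifted 27 mm. Now I carry it round in front of the caddy.

Call:
carry_out(
  steps=[
    [[0,0,1.2],0,1],
    [[0,0,1.6],0,1],
    [[0,-0.8,0.8],0,1],
    [[0,-1.8,0],-1,1],
    [[0,-2.8,0],-1,1],
    [[0,-3,0],-1,1],
    [[0,-3,0],-0.5,1],
    [[0,-3,0],0,1],
    [[0,-3,0],0,1],
    [[0,-3,0],0,1],
  ],
)

```text
time: 19.15
position: [0.3987, -0.0469, 0.1151]
tool_rot: [0.623, 0.782, 0.02, -0.011]
ft_force: [-0.3, 0.0, -2.3]
grip_width: 0.0088
```

Call:
carry_out(
  steps=[
    [[0.1,-3,0],0,1],
    [[0.2,-3,0],0,1],
    [[0.2,-2.8,0],0,1],
    [[0.2,-1.8,0],0,1],
    [[0,-0.7,0],0,1],
    [[0,0,0],0,1],
  ],
)

```text
time: 19.75
position: [0.404, -0.1715, 0.1139]
tool_rot: [0.626, 0.779, 0.019, -0.01]
ft_force: [0.6, 0.2, -1.7]
grip_width: 0.0089
```

Run:
```python
from rig import robot,cams
from h import *
o=robot.get_obs();M=R.from_quat(o["tool_rot"]).as_matrix();print(o["position"].round(4),M[:,2].round(4),np.degrees(np.arctan2(M[1,0],M[0,0])),o["ft_force"])
t=cams.camera("top");s=cams.camera("side");p=o["position"]
u,v=map(int,proj(t,(.49,-.15,.09)));w,x=map(int,proj(s,(.47,-.15,.09)));print(u,v,w,x)
a=cv2.resize(t["pixels"][v-50:v+50,u-50:u+50,::-1],(400,400),interpolation=cv2.INTER_CUBIC);b=cv2.resize(s["pixels"][x-50:x+50,w-50:w+50,::-1],(400,400),interpolation=cv2.INTER_CUBIC)
cv2.imwrite("pics/appr.png",np.hstack([a,b]))
```

```text
[ 0.404  -0.1715  0.1139] [ 0.0091  0.0424 -0.9991] 102.42117551563685 [ 0.64605475  0.22305101 -1.66979573]
397 269 245 259
```

View pics/appr.png

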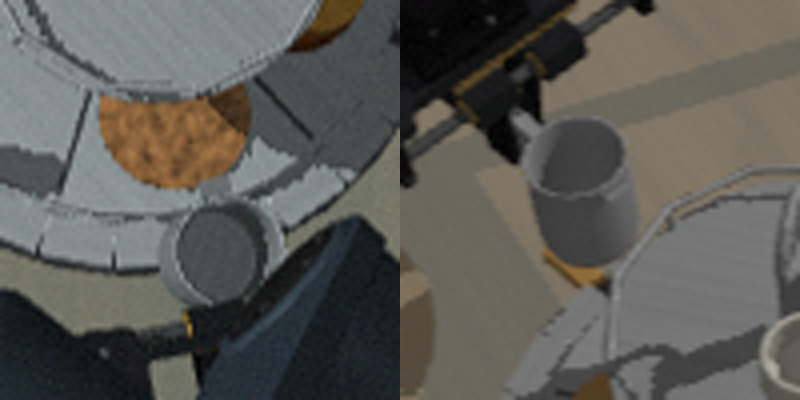

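The pitcher, rim centre at (402.8,281), is in front of the coaster, upright and in line with the pointer.

Run:
```python
from rig import robot,cams
from h import *
from scipy.optimize import least_squares
t=cams.camera("top");s=cams.camera("side");p=robot.get_obs()["position"]
r=onz(t,(347+223/4,219+248/4),.133);r3=tri(t,(347+223/4,219+248/4),s,(195+(577-400)/4,209+157/4))
print("pitcher",r,r3,"from TCP",r[:2]-p[:2],np.linalg.norm(r[:2]-p[:2]))
m=blobs(t,(3,90,40),(20,255,230),(360,230,420,275),30)[1]
c=max(cv2.findContours(m,cv2.RETR_EXTERNAL,cv2.CHAIN_APPROX_NONE)[0],key=len)[:,0]
P=np.array([onz(t,q,.036)[:2] for q in c if q[1]>248])
f=least_squares(lambda x:np.hypot(*(P-x).T)-.042,[.54,-.138],loss="soft_l1",f_scale=.002)
print("coaster",f.x,np.sqrt((f.fun**2).mean()),"shift",f.x-r[:2])
```

```text
pitcher [ 0.46360702 -0.15471625  0.133     ] (array([ 0.4632987 , -0.15633908,  0.12850268]), np.float64(0.0022049068890713044)) from TCP [0.0601187  0.01441706] 0.0618232149771019
coaster [ 0.544021   -0.14063951] 0.0008324048048843649 shift [0.08041397 0.01407674]
```

Call:
carry_out(
  steps=[
    [[0,0,-0.7],0,1],
    [[0,0,-0.5],0,1],
    [[0.5,0.1,0],0,1],
    [[1.2,0.25,0],0,1],
    [[1.4,0.3,0],0,1],
    [[1.4,0.3,0],0,1],
    [[1.4,0.3,0],0,1],
  ],
)

```text
time: 20.65
position: [0.4657, -0.1518, 0.1007]
tool_rot: [0.624, 0.781, 0.02, -0.013]
ft_force: [0.2, -0.1, -2.0]
grip_width: 0.0093
```

Call:
carry_out(
  steps=[
    [[1,-0.2,0],0,1],
    [[0.4,-0.05,0],0,1],
    [[0,0,0],0,1],
  ],
)

```text
time: 20.95
position: [0.4852, -0.1542, 0.101]
tool_rot: [0.623, 0.782, 0.02, -0.01]
ft_force: [0.0, -0.2, -2.9]
grip_width: 0.0085
```

Now lower it to TCP z ≈ 0.089.

Call:
carry_out(
  steps=[
    [[-0.1,0,-0.5],0,1],
    [[0,0,-0.4],0,1],
    [[0,0,-0.1],0,1],
  ],
)

```text
time: 21.25
position: [0.4829, -0.154, 0.0902]
tool_rot: [0.623, 0.782, 0.02, -0.011]
ft_force: [-0.3, -0.2, -0.3]
grip_width: 0.0091
```

Call:
carry_out(
  steps=[
    [[0,0,-0.12],0,1],
    [[0,0,0],0,1],
  ],
)

```text
time: 21.45
position: [0.4823, -0.1542, 0.0892]
tool_rot: [0.623, 0.782, 0.02, -0.011]
ft_force: [-0.3, 0.2, 1.2]
grip_width: 0.0094
```

Run:
```python
from rig import robot,cams
from h import *
o=robot.get_obs();print(o["position"],o["ft_force"])
t=cams.camera("top");s=cams.camera("side")
a=cv2.resize(t["pixels"][205:305,347:447,::-1],(400,400),interpolation=cv2.INTER_CUBIC);b=cv2.resize(s["pixels"][209:309,205:305,::-1],(400,400),interpolation=cv2.INTER_CUBIC)
cv2.imwrite("pics/place.png",np.hstack([a,b]))
```

```text
[ 0.48228266 -0.15418745  0.08918987] [-0.26703888  0.19584672  1.2159273 ]
```

View pics/place.png

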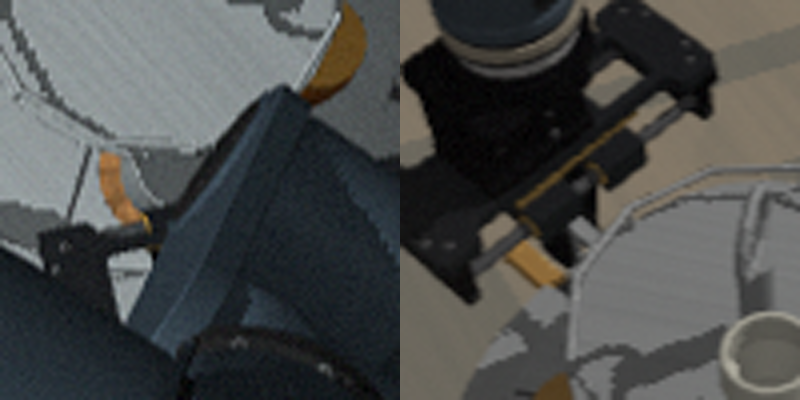

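The pitcher sits on the coaster and the load has been taken off the arm (+1.2 N). Releasing.

Call:
carry_out(
  steps=[
    [[0,0,0],0,0.8],
    [[0,0,0],0,0.5],
    [[0,0,0],0,0.5],
    [[0,0,0],0,0.5],
    [[0,0,0],0,0.5],
    [[-0.5,-0.1,1.5],0,0.5],
    [[-1.5,-0.3,3],0,0.5],
    [[-1.5,-0.3,4],0,0.5],
    [[-1,-2,4],0,0.5],
  ],
)

```text
time: 22.45
position: [0.4337, -0.1779, 0.2125]
tool_rot: [0.622, 0.783, 0.02, -0.018]
ft_force: [0.7, -0.7, -0.6]
grip_width: 0.0434
```

Call:
carry_out(
  steps=[
    [[-1,-4,1],0,0.5],
    [[-1,-4,0],0,0.5],
    [[-1,-4,0],0,0.5],
    [[-1,-4,0],0,0.5],
    [[0,-4,0],0,0.5],
    [[0,-4,0],0,0.5],
  ],
)

```text
time: 23.05
position: [0.3917, -0.4239, 0.2305]
tool_rot: [0.62, 0.784, 0.02, -0.012]
ft_force: [0.1, -0.0, 0.2]
grip_width: 0.0436
```

Run:
```python
from rig import robot,cams
from h import *
o=robot.get_obs();print(o["position"],o["ft_force"])
t=cams.camera("top");s=cams.camera("side")
a=cv2.resize(t["pixels"][205:305,347:447,::-1],(400,400),interpolation=cv2.INTER_CUBIC);b=cv2.resize(s["pixels"][209:349,205:345,::-1],(400,400),interpolation=cv2.INTER_CUBIC)
cv2.imwrite("pics/final.png",np.hstack([a,b]))
```

```text
[ 0.39167947 -0.42393439  0.23053056] [ 0.09716721 -0.03820996  0.19546117]
```

View pics/final.png

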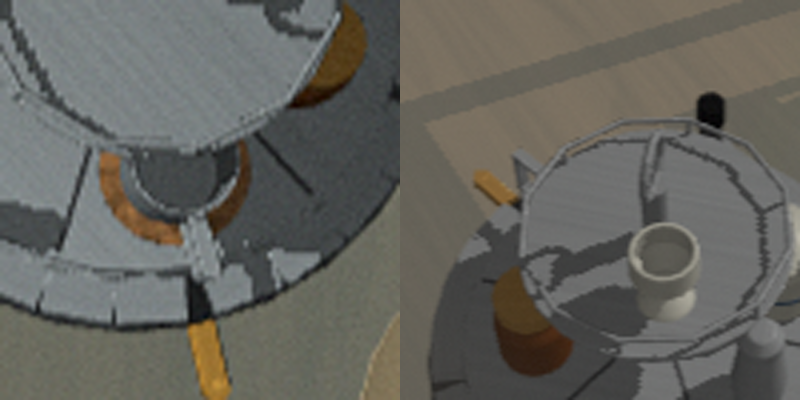

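Run:
```python
from rig import cams
from h import *
t=cams.camera("top");T=lambda u,v,z:onz(t,(347+u/4,205+v/4),z)[:2]
r=T(184,161,.108);h=T(206,262,.098);d=h-r
k=T(175,170,.036);C=np.array([.6345,-.1178])
print("pitcher",r,"to coaster(.544,-.1406):",np.hypot(*(r-[.544,-.1406])),"handle ang",np.degrees(np.arctan2(d[1],d[0])),"target -167.3", np.hypot(*d))
print("coaster px arc centre",T(175,173,.036),"spread L/R",T(100,165,.036),T(251,170,.036),"bottom",T(178,246,.036))
```

```text
pitcher [ 0.53892944 -0.13828486] to coaster(.544,-.1406): 0.005574081461366687 handle ang -166.5178803377155 target -167.3 0.05359856884529634
coaster px arc centre [ 0.53936348 -0.14201429] spread L/R [ 0.54345351 -0.1004909 ] [ 0.5413963  -0.18411001] bottom [ 0.49893093 -0.14349336]
```

```bash
python3 -c "
from rig import robot
print(robot.hand_in(), robot.get_obs()['time'])"
```

```text
the job is handed in; nothing more can be done
the job is handed in; nothing more can be done
```

The job is done and handed in at about 23 s; no verdict was reported. I drew the pin up about 16 mm and turned the caddy one hole clockwise. I let the pin drop and released the knob. I then pulled the pitcher out of the rack by its body, turned it and set it free on the open glass about 0.2 m from the rack. Last, I pinched its handle and stood it on the coaster.

| Last check | Measured | Allowed |
|---|---|---|
| Pitcher centre from coaster centre | about 6 mm | 16 mm |
| Handle direction off the pointer line | about 1° | 23° |
| Coaster from the front bay (checked before placing) | about 3 mm | 25 mm |
| Knob top height after the pin dropped | matches pin home | pin within 2 mm |

- **Other things:** The egg cup, honey jar, shaker and jam pot looked upright where visible in the last pictures. I did not measure the plate, spreader or tumbler again, but the arm never came near them. The gripper was well clear when I handed in.
- **Disagreements:** The tool drifted to a tilt of 2–4° that the moves could not correct, so the pitcher was held slightly tilted but appeared level in the image. My estimates of the coaster's position varied by 3–5 mm between pictures, since the tier and the pitcher partly hid it.

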